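Run one tray through the lid crimper with its sunken hold-to-run key

TASK

Crimp the lid onto the foil tray that waits in the open drawer of the bench lid crimper: push the drawer fully home, and only then reach a fingertip into the round well on top of the machine and press the sunken key all the way down. Keep the key held down: the machine crimps only while it is held, so finish with the fingertip still holding it. Do not press the raised stop button beside the well, leave the tray sitting in the drawer, lift nothing, and leave the other things on the table where they are.

Things in the scene. Friction and masses are not known exactly. Their poses are not given: they have to be found in the camera images.
- crimper: the fixed white bench lid crimper, 170 mm deep (its x), 280 mm wide (its y), 111 mm high; origin: centre of its underside on the table; x, y level, z up. Its -x side is the front, where the drawer comes out; the 90 mm wide strip on its +y side (left, seen from the front) is the control column with well and stop button on top, the rest the crimping head over the drawer bay
- drawer: the crimper's loose tray drawer (0.6 kg), half out of its bay; origin: centre of its underside, 12 mm above the table; axes as the crimper's. It slides on the bed between two guide rails (1.5 mm play each side, top 24 mm above the table, reaching to 185 mm in front of the machine's centre). It starts 75 to 105 mm short of home, takes about 1.5 to 3 N to push along +x and stays where it is left
- drawer_front (a point): the middle of the flat grey push plate on the drawer's upright front panel, on its outer face, 52 mm above the table; outward is -x, home is along +x. The panel is 170 mm wide (along y), 10 mm thick and reaches from 13 to 83 mm above the table
- drawer_home (a point): where drawer_front lies when the drawer is fully home against its rubber back stops: fixed on the crimper at [-0.096, -0.041, 0.052] in its frame
- nest (a point): where the middle of the tray sits in the drawer: 87 mm behind the push plate's face along +x, 44 mm above the table (moves with the drawer)
- tray_mid (a point): the loose oval foil meal tray with a board lid, 163 x 128 x 56 mm, 0.24 kg, sitting in the drawer's aluminium nest with its long side across the drawer; this point is its centre, half-way up, and lies within 3 mm of nest; it rides along with the drawer
- well_rim (a point): the centre of the mouth of the round well on top of the control column, level with the top of its steel bezel ring, 114 mm above the table. The well is 46 mm across at the bezel and 48 mm below, with straight walls; the key is 20 mm below this point
- key_face (a point): the centre of the top face of the sunken round key in the well: a flat grey cap 36 mm across, 94 mm above the table when up (moves with the key)
- crimp_key (a joint): how far the sunken key is pressed, m: 0 is up, 0.008 is fully down; a spring pushes it up with about 1.4 N at the top and 5 N fully down
- stop_top (a point): the top of the raised stop button, a black mushroom 38 mm across standing 30 mm proud of the control column, 80 mm from the well's centre towards the front (-x) of the machine; not to be pressed
- stop_button (a joint): how far the stop button is pressed, m: 0 is up, 0.005 fully down
- crimp_roller: a loose hand crimp roller with a beech handle, 162 mm long and 29 mm high, lying on the table in front of the wooden cabinet; origin: its underside, mid-length
- lid_stack: a loose banded stack of lid boards, 147 x 112 x 39 mm, on the table at the far right of the crimper; origin: centre of its underside

How it is judged:
By the outcome, as a careful person would: the job done as asked, in the order asked, and still so for the second after the job is handed in, while the arm keeps its last pose, push and grip.
It also fails if it takes over 45 s, if anything falls off the work surface, if the arm or the gripper's body presses on something with over 40 N, if the wrist force passes 120 N, or if a joint passes its speed limit or range.

ROBOT

A 7-joint arm with a two-finger parallel gripper is mounted at the origin on the work surface; the furniture and walls round the work are solid. World frame = base frame: x ahead of the robot, y to its left, z up, the work surface at z = 0. Lengths are in m, angles in rad, forces in N, time in s.
With the tool pointing down it reaches from about 0.4 to 0.925 m from the base axis. Payload 5.6 kg.
Tool frame: the origin (TCP) lies at the very end of the fingers, on their centre line; the grasp point (between the pads) lies 19 mm behind it; z points along the fingers, y is the direction in which the jaws open and shut (so a half turn about z gives the same grasp; the last joint's range is limited). The gripper opens to 85 mm and grips with 20 to 120 N. Pads are 22 mm wide; open, the fingers measure 114 mm over their backs; the gripper's body (76 mm by 85 mm) begins 54 mm behind the grasp point. The pads swing forward as they close: fully open they stand 13 mm farther back than shut.
Start: joints at [-1.389, 0.468, -0.012, 1.603, 0.006, 1.071, -0.056], TCP at [0.145, 0.634, 0.198] pointing down, gripper open.
Joint ranges: [-2.53, 2.53], [-0.31, 2.02], [-1.57, 1.55], [0.28, 2.44], [-1.29, 4.43], [0.15, 1.84], [-2.92, 2.92]. Speed limits (rad/s): [2.57, 2.57, 3.14, 3.14, 3.14, 3.14, 3.14].

INTERFACE

Orientations are given as a unit quaternion [x, y, z, w].
In Python, from bench import * gives the robot as it stands.
- The arm moves only by the shell command python3 -m pendant 'ROWS' [FORCE]. ROWS is JSON, one flat list of numbers, 7 for each row, row after row: the turn, a rotation vector about the tool's x, y, z in rad, then the shift along the tool's x, y, z in m, then the finger opening in m, from 0 to 0.0854. In form: [ax, ay, az, x, y, z, gripper, ax, ay, az, x, y, z, gripper, ...]. A call has 1 to 12 rows; each row shifts and turns the commanded pose from where the row before left it, along the tool's axes as they then stand; what a row does not reach is not made up. A row lasts 1/10 s, in which the tool goes at most 50 mm and 8.59 degrees, less where a joint would pass 70% of its speed; a pose out of reach is approached as far as the arm can. A call is refused whole if a number of a shift passes 0.05 or a number of a turn 0.15, either way. A call with a gripper value outside its range is refused whole. The fingers move at their own pace and stop on an object; FORCE is the grip in N (left out, the last holds). Time passes only in rows, so rows that do not move let the fingers close. It gives the time, the measured TCP pose, the force and the opening at its end, in the units of the state.
- get_state(): the state, without advancing time (a new reading comes with each control period).
- get_image(name): name is "side" or "top"; returns a dict with "image" (384x512x3 uint8, blue, green, red), "depth" (384x512 float32, m along the optical axis (not along the pixel's ray), 0 where there is no reading), "mtx" (3x3 intrinsics, pixels), "R" (3x3) and "t" (3): a world point X has camera coordinates R X + t. Camera axes: x right, y down, z forward; pixel columns grow to the right and rows downward; lengths in m; the calibration is good to about 2 mm. A picture is of the moment at which its call begins.
- hand_in(): hands the job in, once; it reports no verdict.
Trained networks look in the newest picture that a camera, given by its name, has taken for a name from the list of things; names that differ only in an ending like _2 or _b are one class to them, and where a whole thing is asked for, a point or a joint stands for the part that bears it (a point fixed in the world has none). Each returns a list of dicts, best first, with "conf" (0 to 1); they miss things now and then, are a little off and sometimes report something else, mostly with a low value. They report only what shows in the picture. A call takes as long as a camera call.
- spot_in(camera, thing): "position" ([x, y, z] in m, in world coordinates, good to about 4 mm: the middle of the surface that is visible of it).
- outline_of(camera, thing): "region" (384x512 bool, what is visible of it).
- place_of(camera, thing): "position" ([x, y, z] in m, in world coordinates, good to about 4 mm: a listed point, or the origin of a listed thing).
The state is a dict: "time_s": time; "qpos": joint angles; "dq": joint speeds; "effort": joint torques, N m; "tcp_pos": TCP position; "tool_rot": TCP orientation; "contact_force": force on the tool from outside, world axes, zero at the start; "torque": the same for the moment, N m; "width": finger opening in m.
Only numpy, scipy, OpenCV 4.12 (cv2) and the standard library are available. Lean on these libraries where they do the work, as an engineer would, in place of code of your own. Each camera call takes 0.05 s, during which the arm holds its last target. There are 200 camera calls.

## Working session

There is one attempt and no reset: what is moved stays moved. The work goes in short steps, Python scripts to look and compute and a shell command to move; the robot and the scene stay as the last step left them, time stands still between calls to the robot, and variables do not carry over. Pictures are saved under pics/ and viewed, about 8 in all and at most 12, crops included, and the job is handed in when it is done.

```bash
mkdir -p pics
python3 - <<'E'
from bench import *
import cv2,numpy as np
s=get_state(); print({k:np.round(v,3).tolist() for k,v in s.items()})
ims=[]
for c in ["side","top"]:
    d=get_image(c); ims.append(d["image"])
    print(c,"cam",np.round(-d["R"].T@d["t"],3), np.round(d["R"][2],2))
    for n in ["crimper","drawer","drawer_front","drawer_home","nest","tray_mid","well_rim","key_face","stop_top","crimp_roller","lid_stack"]:
        try:
            r=place_of(c,n); print(n,[(np.round(q["position"],3).tolist(),round(q["conf"],2)) for q in r[:2]])
        except Exception as e: print(n,e)
cv2.imwrite("pics/a.png",cv2.resize(np.vstack(ims),None,fx=.78,fy=.78))
cv2.imwrite("pics/side.png",ims[0]);cv2.imwrite("pics/top.png",ims[1])
E
```

```text
{'time_s': 0.0, 'qpos': [-1.389, 0.468, -0.012, 1.604, 0.006, 1.071, -0.056], 'dq': [0.0, -0.0, 0.0, -0.002, 0.001, 0.001, 0.001], 'effort': [0.001, -53.24, 0.022, -25.129, 0.011, 0.008, -0.0], 'tcp_pos': [0.145, 0.633, 0.197], 'tool_rot': [0.112, 0.994, -0.001, -0.0], 'contact_force': [-0.931, -0.295, 0.154], 'torque': [-0.024, -0.026, 0.019], 'width': 0.085}
side cam [0.396 0.775 0.421] [ 0.14 -0.92 -0.36]
crimper [([0.509, 0.135, -0.001], 0.58)]
drawer []
drawer_front [([0.495, -0.068, 0.052], 0.89)]
drawer_home [([0.409, 0.122, 0.139], 0.59)]
nest []
tray_mid []
well_rim [([0.425, 0.195, 0.114], 0.61)]
key_face []
stop_top [([0.406, 0.12, 0.142], 0.62)]
crimp_roller [([0.399, -0.201, 0.0], 0.65)]
lid_stack [([0.588, -0.286, 0.003], 0.9)]
top cam [0.414 0.007 1.101] [ 0.08 -0.01 -1.  ]
crimper [([0.512, 0.137, -0.0], 0.69)]
drawer [([0.41, 0.122, 0.142], 0.3)]
drawer_front []
drawer_home []
nest [([0.408, 0.123, 0.142], 0.29)]
tray_mid [([0.515, 0.013, 0.049], 0.87)]
well_rim [([0.434, 0.2, 0.109], 0.81)]
key_face [([0.436, 0.195, 0.096], 0.59)]
stop_top [([0.408, 0.121, 0.141], 0.48)]
crimp_roller [([0.401, -0.201, 0.003], 0.77), ([0.407, 0.121, 0.144], 0.45)]
lid_stack [([0.586, -0.284, -0.001], 0.84)]
```

View pics/a.png

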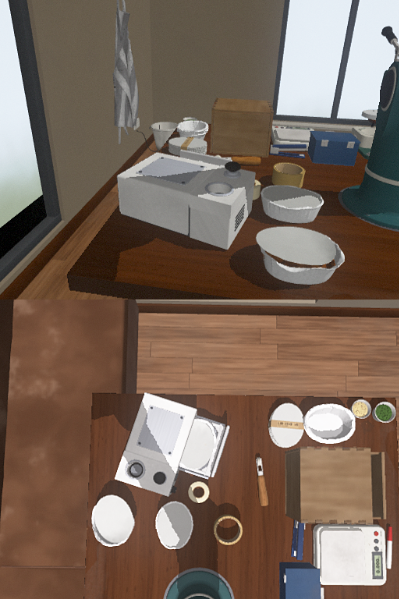

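```bash
cat > h.py <<'E'
from bench import *
import cv2,numpy as np
def cloud(d):
    z=d["depth"]; v,u=np.indices(z.shape); K=d["mtx"]
    P=np.stack([(u-K[0,2])/K[0,0]*z,(v-K[1,2])/K[1,1]*z,z],-1)
    W=(P-d["t"])@d["R"]; W[z==0]=np.nan; return W
E
python3 - <<'E'
from h import *
t=get_image("top");W=cloud(t);im=t["image"]
# head + column top: points at z~.111 near crimper
m=(abs(W[...,2]-.111)<.004)&(np.hypot(W[...,0]-.51,W[...,1]-.137)<.2)
m=cv2.morphologyEx(m.astype(np.uint8),cv2.MORPH_OPEN,np.ones((3,3)))>0
r=cv2.minAreaRect(W[m][:,:2].astype(np.float32)*1000); print("top rect",r)
# panel top edge z~.083
m2=(abs(W[...,2]-.083)<.006)&(np.hypot(W[...,0]-.495,W[...,1]+.065)<.12)
print("panel",m2.sum(),cv2.minAreaRect(W[m2][:,:2].astype(np.float32)*1000),np.median(W[m2],0))
for c in ["well_rim","key_face","stop_top"]:
    get_image("top")
    print(c,[(np.round(q["position"],3),round(q["conf"],2)) for q in spot_in("top",c)[:1]])
vs=np.argwhere((W[...,0]>.15)&(W[...,0]<.72)&(W[...,1]>-.35)&(W[...,1]<.35))
a,b=vs.min(0),vs.max(0);print(a,b)
cv2.imwrite("pics/t.png",cv2.resize(im[a[0]:b[0],a[1]:b[1]],None,fx=2.2,fy=2.2,interpolation=cv2.INTER_CUBIC)[:600,:800])
s=get_image("side");cv2.imwrite("pics/s.png",cv2.resize(s["image"][150:384,100:470],None,fx=2.1,fy=2.1))
# heights near tool path
f=np.array([.33,.94]);
for x,y in [(.48,-.1),(.47,-.13),(.46,-.16),(.45,-.19)]:
    k=np.hypot(W[...,0]-x,W[...,1]-y)<.06; print(x,y,np.nanmax(W[k][:,2]))
E
```

```text
top rect ((509.24652099609375, 135.4729461669922), (170.36294555664062, 279.6632080078125), 72.78968811035156)
panel 295 ((491.367919921875, -61.91436767578125), (11.298569679260254, 167.541015625), 72.88438415527344) [ 0.48998219 -0.06125335  0.08226992]
well_rim [(array([0.506, 0.13 , 0.11 ]), 0.6)]
key_face [(array([0.436, 0.2  , 0.093]), 0.45)]
stop_top [(array([0.409, 0.123, 0.139]), 0.65)]
[120 117] [334 415]
0.48 -0.1 0.08732908044622649
0.47 -0.13 0.027591365049133044
0.46 -0.16 0.03166006113507554
0.45 -0.19 0.0319674004059339
```

View pics/t.png

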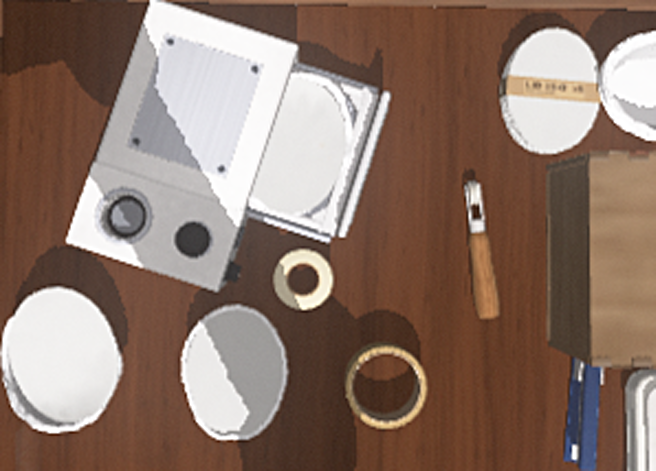

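View pics/s.png

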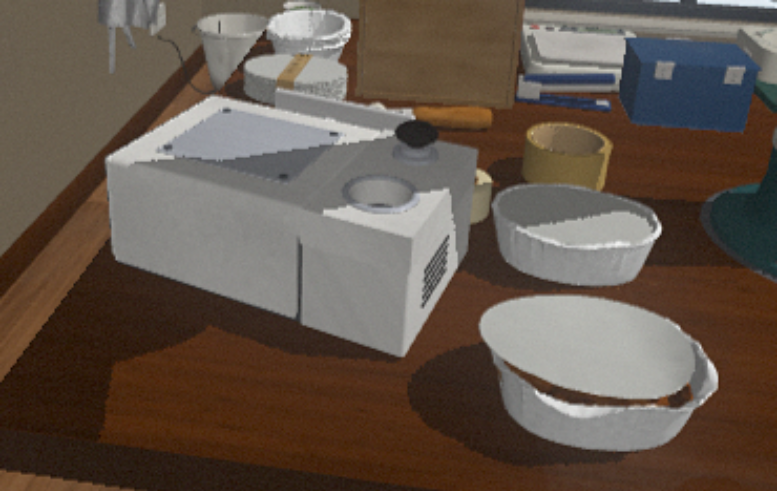

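```bash
python3 -m pendant '[0,0,0.075,0,0,-0.04,0, 0,0,0,0,0,-0.04,0, 0,0,0,-0.04,-0.017,-0.002,0, 0,0,0,-0.04,-0.017,-0.002,0, 0,0,0,-0.04,-0.017,-0.002,0, 0,0,0,-0.04,-0.017,-0.002,0, 0,0,0,-0.04,-0.017,-0.002,0, 0,0,0,-0.04,-0.017,-0.002,0, 0,0,0,-0.04,-0.017,-0.002,0, 0,0,0,-0.04,-0.017,-0.002,0, 0,0,0,-0.04,-0.017,-0.002,0, 0,0,0,-0.035,-0.017,-0.002,0]' 60
cat >> h.py <<'E'
f=np.array([.2957,.9553]);l=np.array([-.9553,.2957]);C=np.array([.509,.1355])
def cf():
    from scipy.spatial.transform import Rotation as R
    s=get_state();p=np.array(s["tcp_pos"]);M=R.from_quat(s["tool_rot"]).as_matrix()
    print("t",s["time_s"],"l,f,z",np.round([(p[:2]-C)@l,(p[:2]-C)@f,p[2]],4),"err yaw",np.round(np.degrees(np.arctan2(M[1,1],M[0,1]))-72.8,2),"zaxis",np.round(M[:,2],3),"F(l,f,z)",np.round([np.dot(s["contact_force"][:2],l),np.dot(s["contact_force"][:2],f),s["contact_force"][2]],2),"w",s["width"])
E
python3 -c "from h import *;cf()"
```

```text
time_s: 2.8
tcp_pos: [0.4738, 0.3528, 0.2985]
tool_rot: [0.15, 0.989, 0.0, 0.0]
contact_force: [0.3, 0.5, 0.3]
width: 0.0001
t 2.8 l,f,z [0.0979 0.1972 0.2985] err yaw -0.04 zaxis [ 0.001  0.    -1.   ] F(l,f,z) [-0.1   0.6   0.34] w 5.150584308106286e-05
```

```bash
python3 -m pendant '[0,0,0,-0.0126,-0.0434,0,0, 0,0,0,-0.0126,-0.0434,0,0, 0,0,0,-0.0126,-0.0434,0,0, 0,0,0,-0.0126,-0.0434,0,0, 0,0,0,-0.0126,-0.0434,0,0, 0,0,0,-0.0126,-0.0434,0,0, 0,0,0,-0.0126,-0.0434,0,0, 0,0,0,-0.0126,-0.0434,0,0, 0,0,0,-0.0126,-0.0434,0,0, 0,0,0,-0.0126,-0.0434,0,0, 0,0,0,-0.0126,-0.0434,0,0, 0,0,0,0,0,0,0]'
python3 -c "from h import *;cf()"
```

```text
time_s: 4.0
tcp_pos: [0.4624, -0.1491, 0.2989]
tool_rot: [0.154, 0.988, -0.001, 0.001]
contact_force: [0.4, -0.8, 1.0]
width: -0.0003
t 4.0 l,f,z [-0.0397 -0.2857  0.2989] err yaw -0.57 zaxis [ 0.001 -0.002 -1.   ] F(l,f,z) [-0.62 -0.64  0.97] w -0.000307958778621757
```

```bash
python3 -m pendant '[0,0,0,0,0,0.03,0, 0,0,0,0,0,0.035,0, 0,0,0,0,0,0.035,0, 0,0,0,0,0,0.035,0, 0,0,0,0,0,0.035,0, 0,0,0,0,0,0.035,0, 0,0,0,0,0,0.03,0, 0,0,0,0,0,0.01,0, 0,0,0,0,0,0,0]'
python3 - <<'E'
from h import *
cf()
t=get_image("top")
cv2.imwrite("pics/t2.png",cv2.resize(t["image"][120:260,117:330],None,fx=3,fy=3,interpolation=cv2.INTER_CUBIC)[:600,:800])
E
```

```text
time_s: 4.9
tcp_pos: [0.4628, -0.142, 0.0523]
tool_rot: [0.149, 0.989, 0.0, -0.001]
contact_force: [-0.4, -0.1, 1.0]
width: -0.0001
t 4.9 l,f,z [-0.0379 -0.2788  0.0523] err yaw 0.04 zaxis [-0.003  0.    -1.   ] F(l,f,z) [ 0.4  -0.18  0.97] w -6.294151986050704e-05
```

View pics/t2.png

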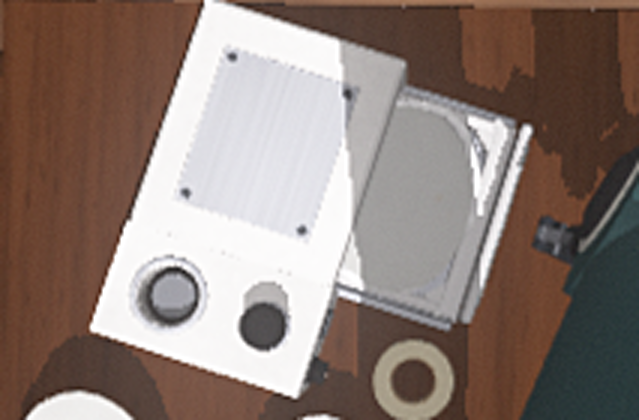

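```bash
python3 -m pendant '[0,0,0,-0.003,0.025,0,0, 0,0,0,0,0.02,0,0, 0,0,0,0,0.01,0,0, 0,0,0,0,0.005,0,0, 0,0,0,0,0.005,0,0, 0,0,0,0,0.008,0,0, 0,0,0,0,0.01,0,0, 0,0,0,0,0.01,0,0, 0,0,0,0,0.01,0,0, 0,0,0,0,0.01,0,0, 0,0,0,0,0.01,0,0, 0,0,0,0,0.01,0,0]'
python3 - <<'E'
from h import *
cf()
W=cloud(get_image("top"))
p=np.stack([(W[...,:2]-C)@l,(W[...,:2]-C)@f,W[...,2]],-1)
m2=(abs(p[...,2]-.083)<.006)&(p[...,1]<-.09)&(p[...,1]>-.21)&(p[...,0]>-.13)&(p[...,0]<.05)&(abs(p[...,0]+.04)>.045)
print(m2.sum(),np.percentile(p[m2],[5,50,95],0).round(4).tolist())
E
```

```text
time_s: 6.15
tcp_pos: [0.5059, -0.0154, 0.0532]
tool_rot: [0.149, 0.989, 0.0, -0.0]
contact_force: [-0.0, 0.0, 0.2]
width: -0.0004
t 6.15 l,f,z [-0.0416 -0.1451  0.0532] err yaw 0.03 zaxis [-0.  0. -1.] F(l,f,z) [0.04 0.01 0.16] w -0.00036682045307717106Traceback (most recent call last):
  File "<stdin>", line 6, in <module>
    return _quantile_unchecked(
        a, q, axis, out, overwrite_input, method, keepdims, weights)
    return _ureduce(a,
                    func=_quantile_ureduce_func,
    ...<5 lines>...
                    overwrite_input=overwrite_input,
                    method=method)
    r = func(a, **kwargs)
    result = _quantile(arr,
                       quantiles=q,
    ...<2 lines>...
                       out=out,
                       weights=wgt)
    slices_having_nans = np.isnan(arr[-1, ...])
                                  ~~~^^^^^^^^^
IndexError: index -1 is out of bounds for axis 0 with size 0
```

Run:
```python
from h import *
a=get_image("top")["image"][110:280,110:340];b=get_image("side")["image"][150:320,110:340]
cv2.imwrite("pics/c.png",cv2.resize(np.hstack([a,b]),None,fx=1.73,fy=1.73,interpolation=cv2.INTER_CUBIC))
for c in ["top","side"]:
  for n in ["drawer_front","tray_mid"]:
    for q in place_of(c,n)[:1]:
      p=np.array(q["position"]);print(c,n,np.round([(p[:2]-C)@l,(p[:2]-C)@f,p[2]],3),q["conf"])
```

```text
top tray_mid [ 0.09  -0.043  0.144] 0.46
side drawer_front [-0.047 -0.196  0.049] 0.64
side tray_mid [ 0.091 -0.042  0.141] 0.19
```

View pics/c.png

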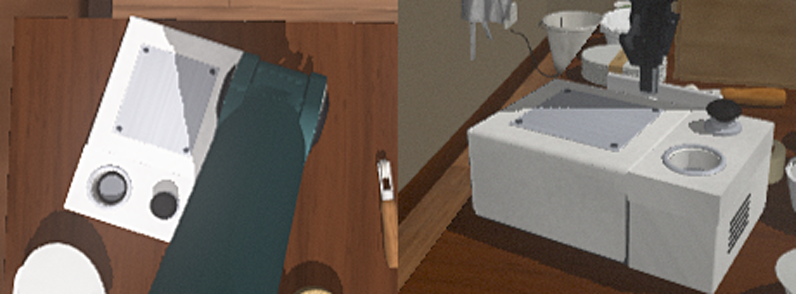

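Run:
```python
from h import *
s=get_image("side");p=np.array(get_state()["tcp_pos"])
def pr(P):
    c=s["R"]@P+s["t"];return np.round((s["mtx"]@c/c[2])[:2],1),round(c[2],3)
print("tcp",pr(p)); 
for z in (.06,.08,.1,.12):print(z,pr(np.r_[p[:2],z]))
W=cloud(s)
u,v=110+(650-398)/1.73,150+80/1.73;print(u,v)
g=np.stack([(W[...,:2]-C)@l,(W[...,:2]-C)@f,W[...,2]],-1)
for r in range(180,216,3):
    print(r,[np.round(g[r,c],3).tolist() for c in (245,255,256,262)])
cv2.imwrite("pics/s3.png",cv2.resize(s["image"][140:230,190:330],None,fx=5.5,fy=5.5,interpolation=cv2.INTER_CUBIC))
```

```text
tcp (array([253.7, 216.5]), np.float64(0.878))
0.06 (array([253.8, 213.7]), np.float64(0.875))
0.08 (array([254. , 205.5]), np.float64(0.868))
0.1 (array([254.3, 197.1]), np.float64(0.861))
0.12 (array([254.5, 188.6]), np.float64(0.854))
255.66473988439307 196.242774566474
180 [[-0.042, -0.1, 0.154], [-0.045, -0.155, 0.137], [-0.031, -0.13, 0.147], [-0.027, -0.152, 0.141]]
183 [[-0.047, -0.11, 0.144], [-0.027, -0.117, 0.145], [-0.027, -0.123, 0.143], [-0.028, -0.155, 0.133]]
186 [[-0.05, -0.116, 0.134], [-0.028, -0.12, 0.137], [-0.026, -0.121, 0.137], [-0.027, -0.152, 0.127]]
189 [[-0.159, -0.335, 0.035], [-0.028, -0.119, 0.131], [-0.033, -0.137, 0.124], [-0.126, -0.378, 0.027]]
192 [[-0.16, -0.338, 0.025], [-0.035, -0.135, 0.117], [-0.033, -0.136, 0.117], [-0.126, -0.379, 0.017]]
195 [[-0.086, -0.19, 0.081], [-0.034, -0.133, 0.111], [-0.032, -0.135, 0.111], [-0.127, -0.381, 0.008]]
198 [[-0.085, -0.188, 0.075], [-0.035, -0.136, 0.103], [-0.033, -0.138, 0.103], [-0.043, -0.192, 0.082]]
201 [[-0.085, -0.188, 0.067], [-0.033, -0.133, 0.097], [-0.032, -0.136, 0.097], [-0.041, -0.188, 0.076]]
204 [[-0.084, -0.186, 0.06], [-0.037, -0.142, 0.086], [-0.034, -0.139, 0.088], [-0.04, -0.186, 0.069]]
207 [[-0.024, -0.066, 0.11], [-0.007, -0.077, 0.11], [-0.005, -0.078, 0.11], [-0.041, -0.19, 0.06]]
210 [[-0.016, -0.051, 0.111], [-0.001, -0.064, 0.11], [0.001, -0.064, 0.11], [0.011, -0.071, 0.11]]
213 [[-0.01, -0.038, 0.112], [0.007, -0.048, 0.111], [0.008, -0.049, 0.111], [0.019, -0.054, 0.111]]
```

View pics/s3.png

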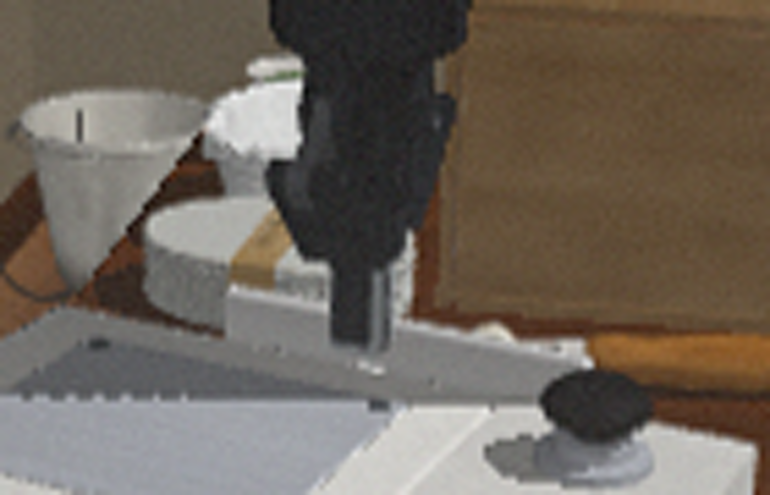

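```bash
python3 -m pendant '[0,0,0,0,0,-0.03,0, 0,0,0,0,0,-0.04,0, 0,0,0,0,0,-0.03,0, 0,0,0,0,0,0,0, 0,0,0,0,0,0,0]'
python3 - <<'E'
from h import *
cf()
s=get_image("side");p=np.array(get_state()["tcp_pos"])
def pr(P):
    c=s["R"]@P+s["t"];return (s["mtx"]@c/c[2])[:2]
im=s["image"].copy()
x,y=pr(p);print(x,y)
W=cloud(s);g=np.stack([(W[...,:2]-C)@l,(W[...,:2]-C)@f,W[...,2]],-1)
for r in range(130,212,4): print(r,np.round(g[r,int(x)],3).tolist())
cv2.circle(im,(int(x),int(y)),1,(0,0,255),-1)
cv2.imwrite("pics/s4.png",cv2.resize(im[60:240,130:370],None,fx=3.3,fy=3.3,interpolation=cv2.INTER_CUBIC))
for q in place_of("side","drawer_front")[:1]:
      p=np.array(q["position"]);print(np.round([(p[:2]-C)@l,(p[:2]-C)@f,p[2]],3),q["conf"])
E
```

```text
time_s: 7.05
tcp_pos: [0.5057, -0.0164, 0.1536]
tool_rot: [0.15, 0.989, 0.0, 0.001]
contact_force: [0.2, -0.6, -0.7]
width: 0.0004
t 7.05 l,f,z [-0.0418 -0.146   0.1536] err yaw -0.0 zaxis [ 0.001  0.001 -1.   ] F(l,f,z) [-0.34 -0.55 -0.72] w 0.00037621718887247206
255.0774539685882 174.42649444297737
130 [-0.028, -0.111, 0.257]
134 [-0.027, -0.111, 0.249]
138 [-0.028, -0.113, 0.241]
142 [-0.03, -0.118, 0.231]
146 [-0.037, -0.133, 0.219]
150 [-0.037, -0.133, 0.21]
154 [-0.037, -0.135, 0.201]
158 [-0.037, -0.136, 0.193]
162 [-0.239, -0.568, 0.04]
166 [-0.238, -0.565, 0.027]
170 [-0.187, -0.456, 0.052]
174 [-0.188, -0.46, 0.038]
178 [-0.173, -0.428, 0.037]
182 [-0.158, -0.398, 0.036]
186 [-0.145, -0.37, 0.035]
190 [-0.136, -0.352, 0.031]
194 [-0.137, -0.356, 0.017]
198 [-0.058, -0.186, 0.081]
202 [-0.058, -0.186, 0.071]
206 [-0.052, -0.174, 0.066]
210 [-0.001, -0.064, 0.109]
[-0.048 -0.197  0.052] 0.67
```

View pics/s4.png

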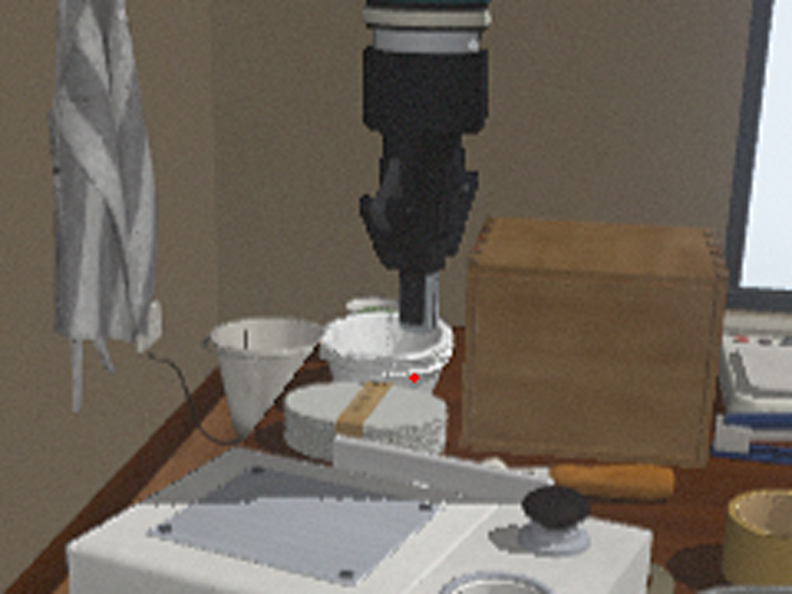

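```bash
cat >> h.py <<'E'
def tip():
    "finger point stats from side camera relative to reported TCP, in (l,f,z)"
    s=get_image("side");W=cloud(s);g=np.stack([(W[...,:2]-C)@l,(W[...,:2]-C)@f,W[...,2]],-1)
    p=np.array(get_state()["tcp_pos"]);q=np.array([(p[:2]-C)@l,(p[:2]-C)@f,p[2]])
    d=g-q;m=(abs(d[...,0])<.035)&(abs(d[...,1])<.035)&(d[...,2]>-.02)&(d[...,2]<.062)
    m=cv2.morphologyEx(m.astype(np.uint8),cv2.MORPH_OPEN,np.ones((2,2)))>0
    e=d[m];print("n",m.sum(),"min z",np.percentile(e[:,2],[0,2,5]).round(4),"l",np.percentile(e[:,0],[3,50,97]).round(4),"f",np.percentile(e[:,1],[3,50,97]).round(4))
    v,u=np.nonzero(m);print("rows",v.min(),v.max(),"cols",u.min(),u.max())
E
python3 -c "from h import *;tip()"
```

```text
n 157 min z [-0.651  -0.6308 -0.5913] l [-0.974   0.0059  0.0131] f [-2.2467  0.0063  0.0143]
rows 149 162 cols 252 264
```

```bash
python3 -m pendant '[0,0,0,0,-0.035,0,0, 0,0,0,0,-0.04,0,0, 0,0,0,0,-0.03,0,0, 0,0,0,0,0,0,0, 0,0,0,0,0,0.03,0, 0,0,0,0,0,0.035,0, 0,0,0,0,0,0.035,0, 0,0,0,0,0,0.025,0, 0,0,0,0,0,0.01,0, 0,0,0,0,0,0,0]'
python3 - <<'E'
from h import *
cf()
s=get_image("side")["image"];t=get_image("top")["image"]
cv2.imwrite("pics/s5.png",cv2.resize(np.hstack([s[140:240,180:320],t[120:220,200:340]]),None,fx=2.8,fy=2.8,interpolation=cv2.INTER_CUBIC))
E
```

```text
time_s: 8.2
tcp_pos: [0.4733, -0.1162, 0.0166]
tool_rot: [0.149, 0.989, -0.0, -0.002]
contact_force: [0.1, 0.3, 0.7]
width: -0.0
t 8.2 l,f,z [-0.0403 -0.251   0.0166] err yaw 0.03 zaxis [-0.004  0.    -1.   ] F(l,f,z) [0.04 0.34 0.73] w -7.17893813746025e-06
```

View pics/s5.png

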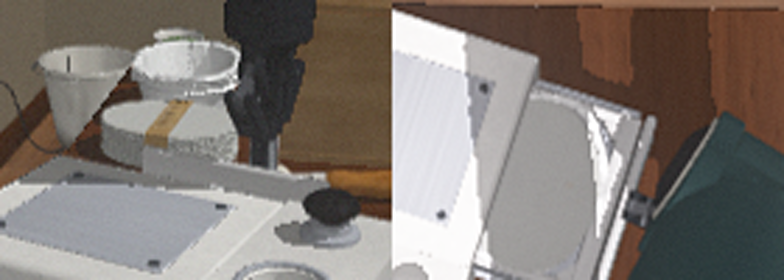

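```bash
python3 -m pendant '[0,0,0,0,0.02,0,0, 0,0,0,0,0.01,0,0, 0,0,0,0,0.005,0,0, 0,0,0,0,0.005,0,0, 0,0,0,0,0.007,0,0, 0,0,0,0,0.009,0,0, 0,0,0,0,0.009,0,0, 0,0,0,0,0.009,0,0, 0,0,0,0,0.009,0,0]'
python3 - <<'E'
from h import *
cf()
for q in place_of("side","drawer_front")[:1]:
      p=np.array(q["position"]);print(np.round([(p[:2]-C)@l,(p[:2]-C)@f,p[2]],3),q["conf"])
W=cloud(get_image("side"));g=np.stack([(W[...,:2]-C)@l,(W[...,:2]-C)@f,W[...,2]],-1)
m=(abs(g[...,2]-.077)<.006)&(g[...,0]<.02)&(g[...,0]>-.12)&(g[...,1]<-.09)&(g[...,1]>-.22)
print(m.sum(),np.nanpercentile(g[m][:,1],[5,50,95]).round(3),np.percentile(g[m][:,0],[5,95]))
E
```

```text
time_s: 9.2
tcp_pos: [0.4993, -0.0366, 0.0181]
tool_rot: [0.149, 0.989, -0.0, -0.0]
contact_force: [-0.3, -1.5, 0.7]
width: -0.0001
t 9.2 l,f,z [-0.0417 -0.1672  0.0181] err yaw 0.03 zaxis [-0. -0. -1.] F(l,f,z) [-0.18 -1.47  0.66] w -0.0001408858211016602
[-0.045 -0.201  0.05 ] 0.86
131 [-0.165 -0.145 -0.141] [-0.110605    0.01286859]
```

```bash
python3 -m pendant '[0,0,0,0,0.009,0,0, 0,0,0,0,0.009,0,0, 0,0,0,0,0.009,0,0, 0,0,0,0,0.009,0,0, 0,0,0,0,0.006,0,0, 0,0,0,0,0.004,0,0, 0,0,0,0,0.003,0,0, 0,0,0,0,0.003,0,0, 0,0,0,0,0.003,0,0]'
python3 -c "from h import *;cf()"
```

```text
time_s: 10.2
tcp_pos: [0.5119, 0.0048, 0.0187]
tool_rot: [0.153, 0.988, -0.005, -0.002]
contact_force: [-15.4, -33.7, 19.6]
width: -0.0004
t 10.2 l,f,z [-0.0414 -0.1241  0.0187] err yaw -0.44 zaxis [-0.005 -0.009 -1.   ] F(l,f,z) [  4.77 -36.77  19.63] w -0.0003588348902147399
```

```bash
python3 -m pendant '[0,0,0,0,-0.03,0,0, 0,0,0,0,-0.03,-0.01,0, -0.131,0,0,0,0,0,0, -0.131,0,0,0,0,0,0, -0.131,0,0,0,0,0,0, -0.131,0,0,0,0,0,0, 0,0,0,0,0,0,0, 0,0,0,0,0,0,0]'
python3 - <<'E'
from h import *
cf()
W=cloud(get_image("side"));g=np.stack([(W[...,:2]-C)@l,(W[...,:2]-C)@f,W[...,2]],-1)
m=(abs(g[...,2]-.083)<.004)&(g[...,0]<.04)&(g[...,0]>-.12)&(g[...,1]<-.075)&(g[...,1]>-.22)
print(m.sum(),np.nanpercentile(g[m][:,1],[5,50,95]).round(3))
E
```

```text
time_s: 11.0
tcp_pos: [0.4974, -0.0436, 0.0277]
tool_rot: [0.146, 0.955, 0.255, 0.038]
contact_force: [0.4, 0.6, 0.0]
width: -0.0
t 11.0 l,f,z [-0.0418 -0.1745  0.0277] err yaw -0.25 zaxis [ 0.147  0.475 -0.867] F(l,f,z) [-0.2   0.65  0.03] w -2.4005709447756826e-05
47 [-0.212 -0.197 -0.19 ]
```

```bash
python3 -m pendant '[0,0,0,0,0.0087,0.005,0, 0,0,0,0,0.0087,0.005,0, 0,0,0,0,0.0087,0.005,0, 0,0,0,0,0.0087,0.005,0, 0,0,0,0,0.0087,0.005,0, 0,0,0,0,0.0087,0.005,0, 0,0,0,0,0,0,0]'
python3 - <<'E'
from h import *
cf()
s=get_image("side")["image"];t=get_image("top")["image"]
cv2.imwrite("pics/s6.png",cv2.resize(np.hstack([s[140:240,180:320],t[120:220,160:300]]),None,fx=2.8,fy=2.8,interpolation=cv2.INTER_CUBIC))
E
```

```text
time_s: 11.75
tcp_pos: [0.5155, 0.0176, 0.0283]
tool_rot: [0.143, 0.955, 0.256, 0.038]
contact_force: [0.3, 0.3, 0.6]
width: 0.0001
t 11.75 l,f,z [-0.0411 -0.1108  0.0283] err yaw 0.17 zaxis [ 0.146  0.478 -0.866] F(l,f,z) [-0.23  0.36  0.58] w 9.378676931040147e-05
```

View pics/s6.png

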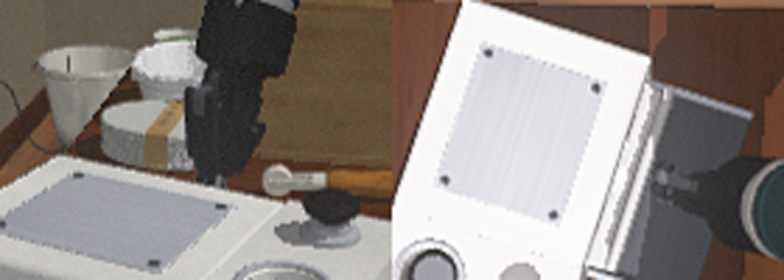

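```bash
python3 -m pendant '[0,0,0,0,0.0035,0.002,0, 0,0,0,0,0.0035,0.002,0, 0,0,0,0,0.0026,0.0015,0, 0,0,0,0,0.0026,0.0015,0]'
python3 -c "from h import *;cf()"
```

```text
time_s: 12.25
tcp_pos: [0.5196, 0.0288, 0.0281]
tool_rot: [0.144, 0.955, 0.255, 0.039]
contact_force: [0.9, -1.0, 0.7]
width: 0.0004
t 12.25 l,f,z [-0.0417 -0.0988  0.0281] err yaw -0.0 zaxis [ 0.147  0.476 -0.867] F(l,f,z) [-1.12 -0.67  0.68] w 0.00044991386156955287
```

```bash
python3 -m pendant '[0,0,0,0,0.0026,0.0015,0, 0,0,0,0,0.0026,0.0015,0]'
python3 -c "from h import *;cf()"
python3 -m pendant '[0,0,0,0,0.0017,0.001,0, 0,0,0,0,0.0017,0.001,0]'
python3 -c "from h import *;cf()"
```

```text
time_s: 12.45
tcp_pos: [0.5214, 0.0344, 0.0281]
tool_rot: [0.145, 0.955, 0.255, 0.039]
contact_force: [-1.1, -1.5, -0.0]
width: -0.0002
t 12.45 l,f,z [-0.0418 -0.0929  0.0281] err yaw -0.01 zaxis [ 0.147  0.476 -0.867] F(l,f,z) [ 0.56 -1.79 -0.04] w -0.00018313373735329925
time_s: 12.65
tcp_pos: [0.5225, 0.0384, 0.0281]
tool_rot: [0.144, 0.955, 0.255, 0.038]
contact_force: [-0.4, -2.4, 0.7]
width: -0.0002
t 12.65 l,f,z [-0.0416 -0.0888  0.0281] err yaw 0.01 zaxis [ 0.147  0.476 -0.867] F(l,f,z) [-0.31 -2.4   0.66] w -0.00017882067736194404
```

Drawer friction only so far; go on in small steps until the back stop shows.

```bash
python3 -m pendant '[0,0,0,0,0.0017,0.001,0, 0,0,0,0,0.0017,0.001,0]'
python3 -c "from h import *;cf()"
python3 - <<'E'
from h import *
W=cloud(get_image("top"));g=np.stack([(W[...,:2]-C)@l,(W[...,:2]-C)@f,W[...,2]],-1)
m=(abs(g[...,2]-.083)<.005)&(g[...,0]<.046)&(g[...,0]>-.13)&(g[...,1]<-.07)&(g[...,1]>-.15)&(abs(g[...,0]+.041)>.035)
print(m.sum(),np.nanpercentile(g[m][:,1],[2,10,50,90]).round(4))
E
```

```text
time_s: 12.85
tcp_pos: [0.5237, 0.0422, 0.0281]
tool_rot: [0.144, 0.955, 0.255, 0.038]
contact_force: [-0.5, -2.0, -0.4]
width: -0.0001
t 12.85 l,f,z [-0.0416 -0.0848  0.0281] err yaw 0.01 zaxis [ 0.147  0.476 -0.867] F(l,f,z) [-0.14 -2.06 -0.37] w -5.754476707790124e-05
164 [-0.0962 -0.0952 -0.0913 -0.0873]
```

```bash
for i in 1; do :; done; python3 -m pendant '[0,0,0,0,0.0017,0.001,0, 0,0,0,0,0,0,0]'
python3 -c "from h import *;cf()"
python3 -m pendant '[0,0,0,0,0.0017,0.001,0, 0,0,0,0,0,0,0]'
python3 -c "from h import *;cf()"
```

```text
time_s: 13.1
tcp_pos: [0.5243, 0.0434, 0.0279]
tool_rot: [0.145, 0.955, 0.255, 0.039]
contact_force: [0.1, -2.9, 0.5]
width: 0.0001
t 13.1 l,f,z [-0.0418 -0.0835  0.0279] err yaw -0.01 zaxis [ 0.147  0.475 -0.867] F(l,f,z) [-0.93 -2.71  0.5 ] w 0.00011398269036426523
time_s: 13.3
tcp_pos: [0.5247, 0.0434, 0.0275]
tool_rot: [0.145, 0.956, 0.254, 0.039]
contact_force: [-3.1, -8.4, 1.8]
width: -0.0001
t 13.3 l,f,z [-0.0423 -0.0834  0.0275] err yaw -0.09 zaxis [ 0.148  0.473 -0.868] F(l,f,z) [ 0.49 -8.98  1.79] w -0.00011724290520867862
```

```bash
python3 -m pendant '[0,0,0,0,0.0017,0.001,0, 0,0,0,0,0,0,0]'
python3 - <<'E'
from h import *
cf()
for k in range(2):
    t=get_image("top");W=cloud(t);g=np.stack([(W[...,:2]-C)@l,(W[...,:2]-C)@f,W[...,2]],-1)
    m=(abs(g[...,2]-.083)<.005)&(g[...,0]<.046)&(g[...,0]>-.13)&(g[...,1]<-.07)&(g[...,1]>-.15)&(abs(g[...,0]+.041)>.035)
    print(m.sum(),np.nanpercentile(g[m][:,1],[2,10,50,90]).round(4))
    for a,b in((-.13,-.1),(-.1,-.075),(0,.045)):
        n=m&(g[...,0]>a)&(g[...,0]<b);print(a,np.median(g[n][:,1]).round(4))
cv2.imwrite("pics/t7.png",cv2.resize(t["image"][110:250,120:300],None,fx=4,fy=4,interpolation=cv2.INTER_CUBIC))
E
```

```text
time_s: 13.5
tcp_pos: [0.5251, 0.0433, 0.0272]
tool_rot: [0.146, 0.956, 0.252, 0.039]
contact_force: [-5.2, -11.0, 3.8]
width: -0.0001
t 13.5 l,f,z [-0.0427 -0.0833  0.0272] err yaw -0.18 zaxis [ 0.149  0.471 -0.869] F(l,f,z) [  1.74 -12.02   3.85] w -0.00011884269892435674
169 [-0.0949 -0.094  -0.0899 -0.086 ]
-0.13 -0.0898
-0.1 -0.0899
0 -0.0902
164 [-0.0949 -0.0939 -0.0899 -0.086 ]
-0.13 -0.0895
-0.1 -0.0899
0 -0.0904
```

View pics/t7.png

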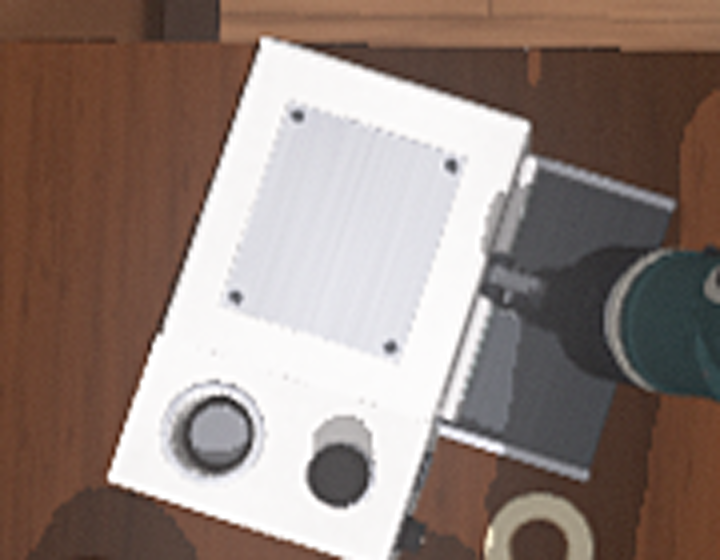

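```bash
python3 -m pendant '[0,0,0,0,-0.0217,-0.0125,0, 0,0,0,0,-0.0217,-0.0125,0, 0,0,0,0,0.02,-0.0346,0, 0,0,0,0,0.02,-0.0346,0, 0,0,0,0,0.02,-0.0346,0, 0,0,0,0,0.02,-0.0346,0, 0.131,0,0,0,0,0,0, 0.131,0,0,0,0,0,0, 0.131,0,0,0,0,0,0, 0.131,0,0,0,0,0,0, 0,0,0,0,0,0,0]'
python3 - <<'E'
from h import *
cf()
A=[]
for c in ["top","top","top","side","side"]:
    t=get_image(c)
    for n in ["well_rim","key_face"]:
        for q in place_of(c,n)[:1]:
            p=np.array(q["position"]);print(c,n,np.round([(p[:2]-C)@l,(p[:2]-C)@f,p[2]],4),round(q["conf"],2))
t=get_image("top");W=cloud(t);g=np.stack([(W[...,:2]-C)@l,(W[...,:2]-C)@f,W[...,2]],-1)
n0=np.hypot(g[...,0]-.093,g[...,1]-.038)<.04
k=n0&(abs(g[...,2]-.094)<.004); b=n0&(g[...,2]>.1128)
print("key",k.sum(),np.nanmean(g[k],0).round(4)," bezel",b.sum())
# dark-lid ray: circle fit of holes: boundary of points below .105
h=(n0&(g[...,2]<.107)).astype(np.uint8)
cs=max(cv2.findContours(h,0,2)[0],key=len);(u,v),r=cv2.minEnclosingCircle(cs);print("hole px",u,v,r)
M=cv2.moments(h,True);
for (uu,vv) in ((u,v),(M["m10"]/M["m00"],M["m01"]/M["m00"])):
    d=t["R"].T@np.linalg.inv(t["mtx"])@np.array([uu,vv,1]);o=-t["R"].T@t["t"]
    P=o+d*(.114-o[2])/d[2];print("hole at .114",np.round([(P[:2]-C)@l,(P[:2]-C)@f],4))
# stop
s=np.hypot(g[...,0]-.093,g[...,1]+.043)<.035; s&=g[...,2]>.133;print("stop",np.nanmean(g[s],0).round(4),np.nanmax(g[s][:,2]))
m=(abs(g[...,2]-.083)<.005)&(g[...,0]<.046)&(g[...,0]>-.13)&(g[...,1]<-.07)&(g[...,1]>-.15)
print("panel",m.sum(),np.nanmedian(g[m][:,1]))
E
```

```text
time_s: 14.7
tcp_pos: [0.5116, 0.0068, 0.1883]
tool_rot: [0.144, 0.99, -0.001, -0.0]
contact_force: [0.3, 0.6, 0.2]
width: 0.0
t 14.7 l,f,z [-0.0406 -0.1222  0.1883] err yaw 0.65 zaxis [-0.    -0.002 -1.   ] F(l,f,z) [-0.16  0.64  0.17] w 1.446959153034664e-05
top well_rim [0.0891 0.0338 0.1119] 0.96
top key_face [0.0887 0.038  0.0943] 0.58
top well_rim [0.0935 0.0332 0.1144] 0.78
top key_face [0.0858 0.0387 0.094 ] 0.65
top well_rim [0.0911 0.0357 0.1158] 0.92
top key_face [0.0867 0.039  0.0947] 0.54
side well_rim [0.0928 0.0316 0.1159] 0.57
side key_face [0.0955 0.0313 0.1156] 0.33
key 181 [0.0944 0.036  0.094 ]  bezel 199
hole px 172.6459197998047 218.92059326171875 10.569445610046387
hole at .114 [0.0957 0.034 ]
hole at .114 [0.0944 0.0343]
stop [ 0.0943 -0.045   0.1387] 0.14577358554739528
panel 0 nan
  return np.nanmean(a, axis, out=out, keepdims=keepdims)
```

```bash
python3 -m pendant '[0,0,0,0.02,0.025,0,0, 0,0,0,0.03,0.034,0,0, 0,0,0,0.03,0.034,0,0, 0,0,0,0.03,0.034,0,0, 0,0,0,0.025,0.03,0,0, 0,0,0,0,0,0,0, 0,0,0,0,0,0.03,0, 0,0,0,0,0,0.03,0, 0,0,0,0,0,0.02,0, 0,0,0,0,0,0,0]'
python3 - <<'E'
from h import *
cf()
s=get_image("side");W=cloud(s);g=np.stack([(W[...,:2]-C)@l,(W[...,:2]-C)@f,W[...,2]],-1)
n=(abs(g[...,0]-.0945)<.03)&(abs(g[...,1]-.035)<.03)&(g[...,2]>.119)&(g[...,2]<.165)
print("finger l",np.percentile(g[n][:,0],[1,50,99]).round(4),"f",np.percentile(g[n][:,1],[1,50,99]).round(4),"z",np.percentile(g[n][:,2],[0,1,3]).round(4))
cv2.imwrite("pics/s8.png",cv2.resize(s["image"][130:320,170:400],None,fx=3.1,fy=3.1,interpolation=cv2.INTER_CUBIC))
t=get_image("top");W=cloud(t);g=np.stack([(W[...,:2]-C)@l,(W[...,:2]-C)@f,W[...,2]],-1)
m=(abs(g[...,2]-.083)<.005)&(g[...,0]<.046)&(g[...,0]>-.13)&(g[...,1]<-.07)&(g[...,1]>-.15)
print("panel",m.sum(),np.nanmedian(g[m][:,1]) if m.any() else 0)
E
```

```text
time_s: 16.5
tcp_pos: [0.4264, 0.1885, 0.1054]
tool_rot: [0.15, 0.989, -0.003, -0.002]
contact_force: [0.4, -0.6, 0.8]
width: -0.0002
t 16.5 l,f,z [0.0946 0.0262 0.1054] err yaw -0.0 zaxis [-0.006 -0.005 -1.   ] F(l,f,z) [-0.53 -0.47  0.76] w -0.00018443366007856162
finger l [0.0857 0.1016 0.1079] f [0.0198 0.0335 0.0409] z [0.1367 0.1379 0.1389]
panel 284 -0.09026950589740856
```

View pics/s8.png

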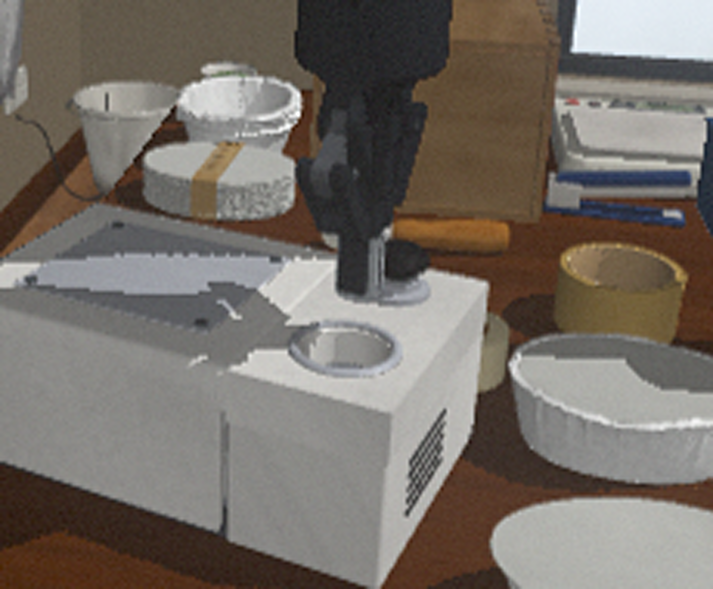

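```bash
python3 -m pendant '[0,0,0,-0.002,0.009,0,0, 0,0,0,0,0,0,0, 0,0,0,0,0,0,0]'
python3 - <<'E'
from h import *
cf()
s=get_image("side");W=cloud(s);g=np.stack([(W[...,:2]-C)@l,(W[...,:2]-C)@f,W[...,2]],-1)
n=(abs(g[...,0]-.0945)<.03)&(abs(g[...,1]-.035)<.03)&(g[...,2]>.122)&(g[...,2]<.165)
print("finger l",np.percentile(g[n][:,0],[1,50,99]).round(4),"f",np.percentile(g[n][:,1],[1,50,99]).round(4),"z",np.percentile(g[n][:,2],[0,1,3]).round(4))
# bezel ring as the same camera sees it
b=(np.hypot(g[...,0]-.0945,g[...,1]-.035)<.04)&(g[...,2]>.1125)&(g[...,2]<.117)
x,y=g[b][:,0],g[b][:,1];S=np.linalg.lstsq(np.c_[2*x,2*y,np.ones(len(x))],x*x+y*y,rcond=None)[0];print("bezel fit",S[:2].round(4),np.sqrt(S[2]+S[0]**2+S[1]**2).round(4),len(x))
E
```

```text
time_s: 16.9
tcp_pos: [0.4334, 0.1987, 0.1085]
tool_rot: [0.149, 0.989, -0.0, 0.0]
contact_force: [-0.3, -1.7, 0.2]
width: 0.0
t 16.9 l,f,z [0.0909 0.038  0.1085] err yaw 0.05 zaxis [ 0.001 -0.001 -1.   ] F(l,f,z) [-0.2  -1.67  0.21] w 4.639656789642691e-05
finger l [0.0827 0.0975 0.1042] f [0.0302 0.046  0.0519] z [0.1404 0.1409 0.1417]
bezel fit [0.0949 0.0368] 0.0275 78
```

```bash
python3 -m pendant '[0,0,0,0.001,-0.002,0.01,0, 0,0,0,0,0,0.01,0, 0,0,0,0,0,0.01,0, 0,0,0,0,0,0.008,0, 0,0,0,0,0,0.003,0, 0,0,0,0,0,0,0]'
python3 -c "from h import *;cf()"
```

```text
time_s: 17.55
tcp_pos: [0.4306, 0.1961, 0.0659]
tool_rot: [0.149, 0.989, -0.001, -0.001]
contact_force: [0.2, 0.4, -0.2]
width: -0.0002
t 17.55 l,f,z [0.0928 0.0347 0.0659] err yaw 0.02 zaxis [-0.002 -0.003 -1.   ] F(l,f,z) [-0.08  0.42 -0.18] w -0.00017351808360593422
```

```bash
for i in 1; do python3 -m pendant '[0,0,0,0,0,0.002,0, 0,0,0,0,0,0.002,0]'; python3 -c "from h import *;cf()"
python3 -m pendant '[0,0,0,0,0,0.002,0, 0,0,0,0,0,0,0]'; python3 -c "from h import *;cf()"
python3 -m pendant '[0,0,0,0,0,0.002,0, 0,0,0,0,0,0,0]'; python3 -c "from h import *;cf()"; done
```

```text
time_s: 17.75
tcp_pos: [0.4314, 0.1965, 0.0628]
tool_rot: [0.149, 0.989, -0.001, 0.0]
contact_force: [-0.1, 0.4, -0.3]
width: -0.0
t 17.75 l,f,z [0.0922 0.0353 0.0628] err yaw 0.02 zaxis [-0.    -0.001 -1.   ] F(l,f,z) [ 0.21  0.33 -0.3 ] w -2.51708730815019e-05
time_s: 17.95
tcp_pos: [0.4313, 0.1964, 0.0607]
tool_rot: [0.149, 0.989, -0.001, -0.0]
contact_force: [-0.7, 0.9, 0.9]
width: -0.0001
t 17.95 l,f,z [0.0923 0.0352 0.0607] err yaw 0.02 zaxis [-0.    -0.002 -1.   ] F(l,f,z) [0.92 0.61 0.85] w -5.2037431217632426e-05
time_s: 18.15
tcp_pos: [0.4313, 0.1964, 0.0587]
tool_rot: [0.149, 0.989, -0.001, -0.0]
contact_force: [0.4, -0.2, 2.3]
width: -0.0004
t 18.15 l,f,z [0.0922 0.0352 0.0587] err yaw 0.02 zaxis [-0.    -0.002 -1.   ] F(l,f,z) [-0.41 -0.09  2.33] w -0.0003896322772859604
```

```bash
python3 -m pendant '[0,0,0,0,0,0.002,0, 0,0,0,0,0,0.002,0]'; python3 -c "from h import *;cf()"
python3 -m pendant '[0,0,0,0,0,0.0015,0, 0,0,0,0,0,0,0]'; python3 -c "from h import *;cf()"
python3 -m pendant '[0,0,0,0,0,0.0015,0, 0,0,0,0,0,0,0]'; python3 -c "from h import *;cf()"
```

```text
time_s: 18.35
tcp_pos: [0.4313, 0.1964, 0.0547]
tool_rot: [0.149, 0.989, -0.001, -0.0]
contact_force: [-0.0, -0.7, 4.8]
width: -0.0003
t 18.35 l,f,z [0.0923 0.0352 0.0547] err yaw 0.02 zaxis [-0.    -0.001 -1.   ] F(l,f,z) [-0.17 -0.67  4.76] w -0.00030926312021466634
time_s: 18.55
tcp_pos: [0.4313, 0.1964, 0.0531]
tool_rot: [0.149, 0.989, -0.001, -0.0]
contact_force: [0.6, 0.4, 4.5]
width: -0.0002
t 18.55 l,f,z [0.0922 0.0352 0.0531] err yaw 0.02 zaxis [-0.    -0.002 -1.   ] F(l,f,z) [-0.43  0.55  4.51] w -0.00015573929459597363
time_s: 18.75
tcp_pos: [0.4313, 0.1965, 0.0528]
tool_rot: [0.149, 0.989, -0.001, -0.0]
contact_force: [-3.1, -1.9, 15.6]
width: 0.0003
t 18.75 l,f,z [0.0922 0.0353 0.0528] err yaw 0.01 zaxis [-0.001 -0.001 -1.   ] F(l,f,z) [ 2.41 -2.77 15.62] w 0.00026255179731806116
```

Run:
```python
from h import *
cf()
t=get_image("top");W=cloud(t);g=np.stack([(W[...,:2]-C)@l,(W[...,:2]-C)@f,W[...,2]],-1)
m=(abs(g[...,2]-.083)<.005)&(g[...,0]<.046)&(g[...,0]>-.13)&(g[...,1]<-.07)&(g[...,1]>-.15)
print("panel",m.sum(),np.nanmedian(g[m][:,1]) if m.any() else 0)
s=get_image("side");W=cloud(s);g=np.stack([(W[...,:2]-C)@l,(W[...,:2]-C)@f,W[...,2]],-1)
k=(np.hypot(g[...,0]-.0945,g[...,1]+.045)<.022)&(g[...,2]>.13);print("stop top z",np.percentile(g[k][:,2],[50,95]) if k.any() else 0)
for c in ("top","side"):
  for n in ("crimp_roller","lid_stack"):
    print(c,n,[np.round(q["position"],3).tolist() for q in place_of(c,n)[:1]])
cv2.imwrite("pics/f.png",cv2.resize(np.vstack([s["image"][130:300,150:400],t["image"][110:280,110:360]]),None,fx=1.7,fy=1.7,interpolation=cv2.INTER_CUBIC))
cf()
```

```text
t 18.75 l,f,z [0.0922 0.0353 0.0528] err yaw 0.01 zaxis [-0.001 -0.001 -1.   ] F(l,f,z) [ 2.41 -2.77 15.62] w 0.00026255179731806116
panel 281 -0.09025875786449196
stop top z [0.13621154 0.13938832]
top crimp_roller [[0.405, -0.203, 0.002]]
top lid_stack [[0.586, -0.284, 0.002]]
side crimp_roller [[0.403, -0.202, -0.001]]
side lid_stack [[0.586, -0.287, 0.002]]
t 19.05 l,f,z [0.0922 0.0352 0.0528] err yaw 0.02 zaxis [-0.    -0.001 -1.   ] F(l,f,z) [ 2.86 -1.44 15.8 ] w -2.141198213824299e-05
```

View pics/f.png

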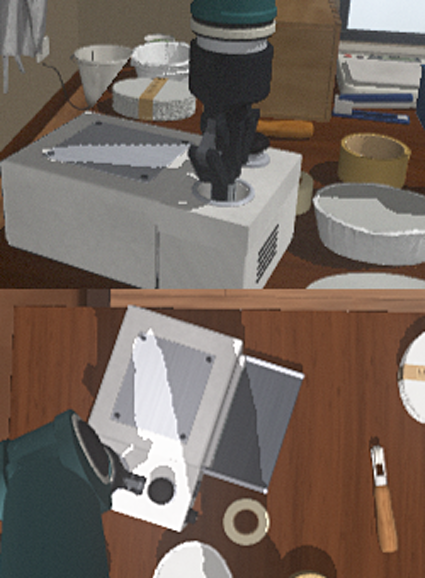

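The picture shows the fingers in the well at (222,190) and the stop button clear of the gripper. The drawer front is flush with the machine at (225,420). The key is holding steady at about 15.7 N, so I'm handing in.

```bash
python3 -c "from bench import *;print(hand_in())"
```

```text
the job is handed in; nothing more can be done
None
```

I pushed the drawer home, then pressed the sunken key fully down and handed the job in at about 19 s with the fingertip still holding it.

**Last checks**
- **Drawer:** the push plate measures about 95 mm in front of the machine's centre, against 96 mm for home. It stopped moving while the push rose to 12 N, and it was still there after the key was pressed.
- **Key:** it travelled about 8 mm and then met its end stop. It was steady at about 15.7 N.
- **Other things:** the roller and lid stack are within about 5 mm of where they started, which is about what the detector can resolve. The stop button's top was measured at about 139 mm both before and after the press.
- **Tray:** I did not see it again once the drawer was closed; nothing pushed on it directly.

**What disagreed or went wrong**
- **Fingertip height:** the shut fingers really end about 32 mm above the reported TCP. My first push therefore passed just over the drawer's front panel and the tray without touching either. I measured the offset with the side camera and corrected for it.
- **Contact with the machine:** on the second push the gripper's body met the machine's front at about 37 N on horizontal reading, with about 20 N upward as well. Together that is about 42 N at the wrist, so the contact may have passed the 40 N limit on the body. I backed off and finished the push with the tool tilted 30°.

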